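# Wind down the front jack leg of a display riser

## Robot

A 6-joint arm with a two-finger parallel gripper is mounted at the origin on a cart in front of the work surface, level with it; the furniture and walls round the work are solid. World frame = base frame: x ahead of the robot, y to its left, z up, the work surface at z = 0. Lengths are in mm, angles in degrees, forces in N, time in s.
With the tool pointing down it reaches from about 350 to 850 mm from the base axis. Payload 8.1 kg.
Tool frame: the origin (TCP) lies midway between the tips of the shut fingers; the grasp point (between the pads) lies 19 mm behind it; z points along the fingers, y is the line along which they close (so a half turn about z gives the same grasp; the last joint's range is limited). The gripper opens to 85 mm and grips with 20 to 120 N. Pads are 22 mm wide; open, the fingers measure 114 mm over their backs; the gripper's body (76 mm by 85 mm) begins 54 mm behind the grasp point. The pads swing forward as they close: fully open they stand 13 mm farther back than shut.
Start: joints at [-74.278, 7.471, 85.268, -0, 87.261, -4.893], TCP at [211.272, -561.578, 231.292] pointing down, gripper open.
Joint ranges: [-169.43, 169.43], [-51.17, 129.36], [1.28, 143.12], [-76.62, 256.62], [0, 156.53], [-152.29, 152.29]. Speed limits (degrees/s): [136.94, 136.94, 159.86, 180, 180, 180].

## Interface

Orientations are given as [roll, pitch, yaw] about the fixed x, y, z axes, in that order (R = Rz(yaw) Ry(pitch) Rx(roll)).
In Python, from bench import sense, snapshot, camera_params, hand_in, masks_of, pinpoint gives the robot as it stands.
- The arm moves only by the tool step_arm, never from a script. Its argument "targets" is a list of rows, each an object with "angular": the turn, a rotation vector about the tool's x, y, z scaled (see below), a list of three; "dp": the shift along the tool's x, y, z scaled (see below), a list of three; "fingers": the closure, from 0 (fully open) to 1 (shut). A call has exactly 8 rows; each row is the pose to reach, as a shift and turn from the pose commanded when the call began, along the tool's axes at that moment, turning the shorter way round; what a row does not reach only later rows make up. The controller multiplies each number of a shift by 0.2 m and each number of a turn by 180 degrees. A row lasts 1/8 s, in which the tool goes at most 62.5 mm and 10.7 degrees, less where a joint would pass 70% of its speed; a pose out of reach is approached as far as the arm can. A call with a number of a shift or a turn outside -1 to 1 is refused whole. A call with a gripper value outside its range is refused whole. The fingers move at their own pace and stop on an object; "newtons" is the grip in N (left out, the last holds). Time passes only in rows, so rows that repeat a pose let the fingers close, or fill a call up. It gives the time, the measured TCP pose, the force, the opening and the grip force at its end, in the units of the state.
- sense(): the state, without advancing time (a new reading comes with each control period).
- snapshot(name): name is "scene" or "top" or "wrist"; returns the picture (384x512x3 uint8, blue, green, red); there is no depth.
- camera_params(name): a dict with "vfov" (degrees; the focal length in pixels is half the picture's height over the tangent of half this angle, whatever the lens; pixels are square), "cx", "cy" (the principal point, pixels), "R" (3x3) and "t" (3): a world point X has camera coordinates R X + t. Camera axes: x right, y down, z forward; pixel columns grow to the right and rows downward; lengths in mm; the calibration is good to about 2 mm. A picture is of the moment at which its call begins: read the wrist's pose just before it. camera_params takes no time and is no camera call; for the wrist camera it gives the pose at the moment of the call.
- hand_in(): hands the job in; it is judged then, once.
Trained networks look in the newest picture that a camera, given by its name, has taken for a name from the list of things; names that differ only in an ending like _2 or _b are one class to them, and where a whole thing is asked for, a point or a joint stands for the part that bears it (a point fixed in the world has none). Each returns a list of dicts, best first, with "conf" (0 to 1); they miss things now and then, are a little off and sometimes report something else, mostly with a low value. They report only what shows in the picture. A call takes as long as a camera call. They do not tell look-alikes from the thing itself.
- masks_of(camera, label): "pixels" (384x512 bool, what is visible of it) and "at" ([column, row] in pixels, amid what is visible of it).
- pinpoint(camera, label): "at" ([column, row] in pixels: a listed point, or the origin of a listed thing).
The state is a dict: "time": time; "joint_pos": joint angles; "qd": joint speeds; "joint_efforts": joint torques, N m; "tool_pos": TCP position; "tcp_rot": TCP orientation; "ft_force": force on the tool from outside, world axes, zero at the start; "wrist_torque": the same for the moment, N m; "finger_gap": finger opening in mm; "grip_force": force on a finger pad.
Only numpy, scipy, OpenCV 4.12 (cv2) and the standard library are available. Lean on these libraries where they do the work, as an engineer would, in place of code of your own. Each camera call takes 0.05 s, during which the arm holds its last target. There are 200 camera calls.

## Task

The front leg of the display riser hangs in the air. Hold the crank by its grip and wind it clockwise (seen from above) until the foot has come down on the wooden packing block below it and the crank has become clearly harder to turn, so that the leg carries firmly; stop there without forcing it further, and let go. Leave the two net pots standing where they are on the riser and the packing blocks where they lie.

Things in the scene. Friction and masses are not known exactly. Their poses are not given: they have to be found in the camera images.
- riser: low display riser, fixed: wooden board 130 x 240 mm, top 80 mm above the counter, on two plain rear legs and one geared jack leg in front. Origin: on the counter under the jack's vertical axis; x points from the jack to the board (board centre at x = 120 mm), z up. Under the jack a foot plate 44 mm across hangs 18 to 52 mm above its packing block at the start (how much is not told)
- gearbox (a point): top centre of the jack's grey gearbox, 56 mm square, 135 mm above the counter, below the crank. One clockwise turn lowers the foot 20 mm; the screw holds by itself when the crank is let go. From the moment the foot meets the block the crank's load climbs steadily, by about 14 N a turn at the grip. With the hand paused the free pull relaxes to about half, so compare pulls taken in the same way
- crank_centre (a point): point in the air on the vertical axis of the crank, 174 mm above the counter, level with the middle of the grip; the crank's steel hub and arm below it reach up to 150 mm. The crank turns about this axis in full turns (about 1 to 3 are needed) and starts at any angle
- grip_centre (a point): middle of the crank's upright black round grip, 22 mm thick, 45 mm tall (151 to 196 mm above the counter), 45 mm off the crank's axis; it spins freely on its pin, so the hand need not turn. Running free, it takes about 8 N along its circle. The leg carries firmly when the pull is 2 N over the free pull, best 4 to 7 N over; at 10 N over (0.7 turn past first touch) it is overwound
- block_a: plain wooden packing block 60 x 60 mm, loose on the counter. The three blocks are 8, 15 and 22 mm thick, dealt at random: one lies under the jack foot, two are spares left and right of it. Origin: centre of the underside
- block_b: plain wooden packing block 60 x 60 mm, loose on the counter. The three blocks are 8, 15 and 22 mm thick, dealt at random: one lies under the jack foot, two are spares left and right of it. Origin: centre of the underside
- block_c: plain wooden packing block 60 x 60 mm, loose on the counter. The three blocks are 8, 15 and 22 mm thick, dealt at random: one lies under the jack foot, two are spares left and right of it. Origin: centre of the underside
- pot_0_mid (a point): black plastic net pot standing on the riser's board, 62 mm across the rim, 50 mm tall; the point is its centre, half-way up. To be left standing there
- pot_1_mid (a point): black plastic net pot standing on the riser's board, 62 mm across the rim, 50 mm tall; the point is its centre, half-way up. To be left standing there
Not all that is in view belongs to the job. Leave any green or pink look-alike of the block_a alone.

How it is judged:
By the outcome, as a careful person would: the job done as asked, in the order asked, and still so for the second after the job is handed in, with the robot touching nothing.
It also fails if it takes over 72 s, if anything falls off the work surface, if the arm or the gripper's body presses on something with over 40 N, if the wrist force passes 120 N, or if a joint passes its speed limit or range.

## Working session

There is one attempt and no reset: what is moved stays moved. The work goes in short steps, Python scripts to look and compute and a tool call to move; the robot and the scene stay as the last step left them, time stands still between calls to the robot, and variables do not carry over. Pictures are saved under pics/ and viewed, at most 10 in all, crops included, and the job is handed in when it is done.

Besides the shell and the picture viewer there is one more tool, called after "Call:" as name([rows], argument=value, ...), one row to a line, values as JSON. step_arm: Moves the arm, as the interface text tells. Its arguments: {"type":"object","properties":{"targets":{"type":"array","items":{"type":"object","properties":{"angular":{"type":"array","items":{"type":"number","minimum":-1,"maximum":1}},"dp":{"type":"array","items":{"type":"number","minimum":-1,"maximum":1}},"fingers":{"type":"number"}}}},"newtons":{"type":"number"}},"required":["targets"]}

```bash
mkdir -p pics; cat > h.py <<'E'
import numpy as np,cv2
from bench import *
def K(p):
    f=192/np.tan(np.radians(p["vfov"])/2); return f,p["cx"],p["cy"]
def ray(cam,px,p=None):
    p=p or camera_params(cam); f,cx,cy=K(p); R=np.array(p["R"]);t=np.array(p["t"])
    d=R.T@np.array([(px[0]-cx)/f,(px[1]-cy)/f,1]); return -R.T@t,d
def atz(cam,px,z,p=None):
    o,d=ray(cam,px,p); return o+d*(z-o[2])/d[2]
def proj(cam,X,p=None):
    p=p or camera_params(cam); f,cx,cy=K(p); c=np.array(p["R"])@np.array(X)+np.array(p["t"]); return [cx+f*c[0]/c[2],cy+f*c[1]/c[2]]
E
python3 - <<'E'
from h import *
ims=[]
for c in("scene","top"):
    im=snapshot(c); ims.append(im); cv2.imwrite(f"pics/{c}0.png",im)
    for l,z in(("grip_centre",174),("crank_centre",174),("gearbox",135),("pot_0_mid",105),("block_a",0),("riser",0)):
        for r in pinpoint(c,l)[:4]: print(c,l,round(r["conf"],2),np.round(r["at"]),np.round(atz(c,r["at"],z)))
s=sense();print(s["tool_pos"],s["tcp_rot"],s["time"],s["ft_force"])
E
```

```text
scene grip_centre 0.62 [212. 192.] [531. 147. 174.]
scene crank_centre 0.64 [222. 201.] [479. 170. 174.]
scene crank_centre 0.6 [184. 281.] [339. 437. 174.]
scene gearbox 0.61 [224. 212.] [487. 154. 135.]
scene pot_0_mid 0.92 [168. 216.] [621. 213. 105.]
scene block_a 0.73 [298. 226.] [420. -98.   0.]
scene block_a 0.7 [185. 284.] [495. 289.   0.]
scene block_a 0.64 [220. 256.] [502. 157.   0.]
scene block_a 0.61 [329. 192.] [ 454. -352.    0.]
scene riser 0.73 [224. 262.] [477. 168.   0.]
top grip_centre 0.45 [189. 188.] [529. 153. 174.]
top crank_centre 0.96 [185. 203.] [492. 162. 174.]
top gearbox 0.98 [188. 205.] [492. 160. 135.]
top pot_0_mid 0.86 [170. 157.] [619. 213. 105.]
top block_a 0.96 [333. 205.] [ 511. -211.    0.]
top block_a 0.9 [234. 222.] [463.  56.   0.]
top block_a 0.84 [152. 211.] [493. 279.   0.]
top block_a 0.83 [290. 235.] [429. -96.   0.]
top riser 0.92 [195. 213.] [490. 162.   0.]
[ 211.26923733 -561.58548617  231.3196305 ] [1.79997347e+02 3.26363705e-05 2.06139419e+01] 0.7 [ 0.24799501  0.07320781 -1.0432772 ]
```

View pics/scene0.png

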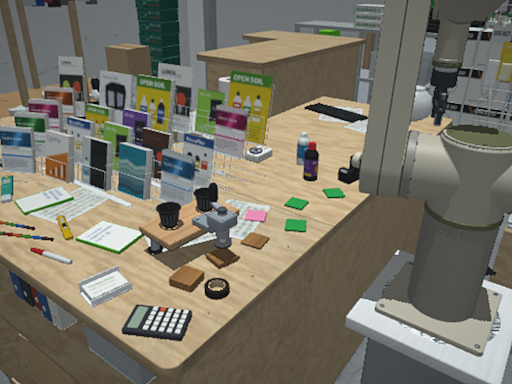

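View pics/top0.png

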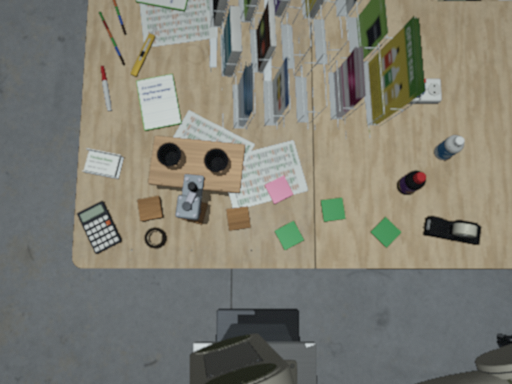

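```bash
python3 - <<'E'
from h import *
a=cv2.imread("pics/scene0.png")[170:270,150:250];b=cv2.imread("pics/top0.png")[140:240,140:240]
cv2.imwrite("pics/crop.png",np.hstack([cv2.resize(i,(400,400),interpolation=2) for i in(a,b)]))
p=camera_params("wrist");R=np.array(p["R"]);t=np.array(p["t"]);print(p["vfov"],-R.T@t-np.array(sense()["tool_pos"]),R.T@[0,0,1])
for X in((492,161,174),(492,161,135),(530,150,174)): print(proj("scene",X),proj("top",X))
for c in("scene","top"):
  for r in masks_of(c,"grip_centre")[:3]: print(c,r["conf"],r["at"],r["pixels"].sum(),atz(c,r["at"],174))
E
```

```text
62.79497257943542 [ 61.86277508  23.1430378  143.55329309] [-0.24204031 -0.09103282 -0.96598629]
[np.float64(220.1881553933342), np.float64(198.02903375307875)] [np.float64(185.13898716895403), np.float64(203.08122687195612)]
[np.float64(220.5353427198848), np.float64(212.37533017650293)] [np.float64(187.63838668214402), np.float64(205.2550149309647)]
[np.float64(211.22921866825862), np.float64(192.0075006651472)] [np.float64(190.19062551646397), np.float64(187.16881046648913)]
scene 0.54 [212.5, 191.5] 162 [529.39564485 146.01118062 174.        ]
```

View pics/crop.png

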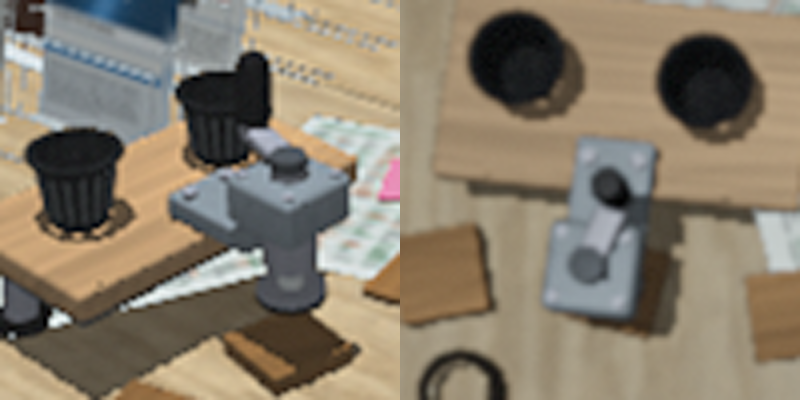

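Call:
step_arm([
  {"dp": [0.15, -0.15, -0.05], "fingers": 0},
  {"dp": [0.3, -0.3, -0.1], "fingers": 0},
  {"dp": [0.45, -0.45, -0.2], "fingers": 0},
  {"dp": [0.6, -0.6, -0.25], "fingers": 0},
  {"dp": [0.7, -0.7, -0.25], "fingers": 0},
  {"dp": [0.8, -0.8, -0.25], "fingers": 0},
  {"dp": [0.9, -0.9, -0.25], "fingers": 0},
  {"dp": [1, -1, -0.25], "fingers": 0},
])

```text
validation failed for argument at $.ta...
```

Call:
step_arm([
  {"dp": [0.12, -0.12, 0], "fingers": 0},
  {"dp": [0.25, -0.25, 0], "fingers": 0},
  {"dp": [0.37, -0.37, 0], "fingers": 0},
  {"dp": [0.5, -0.5, 0], "fingers": 0},
  {"dp": [0.62, -0.62, 0], "fingers": 0},
  {"dp": [0.75, -0.75, 0], "fingers": 0},
  {"dp": [0.9, -0.9, 0], "fingers": 0},
  {"dp": [1, -1, 0], "fingers": 0},
])

```text
validation failed for argument at $.ta...
```

Call:
step_arm([
  {"dp": [0.12, -0.12, 0], "fingers": 0},
  {"dp": [0.25, -0.25, 0], "fingers": 0},
  {"dp": [0.37, -0.37, 0], "fingers": 0},
  {"dp": [0.5, -0.5, 0], "fingers": 0},
  {"dp": [0.62, -0.62, 0], "fingers": 0},
  {"dp": [0.74, -0.75, 0], "fingers": 0},
  {"dp": [0.74, -0.75, 0], "fingers": 0},
  {"dp": [0.74, -0.75, 0], "fingers": 0},
])

```text
validation failed for argument at $.ta...
```

Call:
step_arm([
  {"angular": [0, 0, 0], "dp": [0.15, -0.15, -0.05], "fingers": 0},
  {"angular": [0, 0, 0], "dp": [0.3, -0.3, -0.1], "fingers": 0},
  {"angular": [0, 0, 0], "dp": [0.45, -0.45, -0.2], "fingers": 0},
  {"angular": [0, 0, 0], "dp": [0.6, -0.6, -0.25], "fingers": 0},
  {"angular": [0, 0, 0], "dp": [0.7, -0.7, -0.25], "fingers": 0},
  {"angular": [0, 0, 0], "dp": [0.8, -0.8, -0.25], "fingers": 0},
  {"angular": [0, 0, 0], "dp": [0.9, -0.9, -0.25], "fingers": 0},
  {"angular": [0, 0, 0], "dp": [1, -1, -0.25], "fingers": 0},
])

```text
time: 1.8
tool_pos: [328.4, -303.1, 281.5]
tcp_rot: [180.0, -0.0, 20.6]
ft_force: [-0.9, 0.2, -0.6]
finger_gap: 85.4
grip_force: 0.0
```

Call:
step_arm([
  {"angular": [0, 0, 0], "dp": [0.12, -0.12, 0], "fingers": 0},
  {"angular": [0, 0, 0], "dp": [0.25, -0.25, 0], "fingers": 0},
  {"angular": [0, 0, 0], "dp": [0.37, -0.37, 0], "fingers": 0},
  {"angular": [0, 0, 0], "dp": [0.5, -0.5, 0], "fingers": 0},
  {"angular": [0, 0, 0], "dp": [0.62, -0.62, 0], "fingers": 0},
  {"angular": [0, 0, 0], "dp": [0.75, -0.75, 0], "fingers": 0},
  {"angular": [0, 0, 0], "dp": [0.9, -0.9, 0], "fingers": 0},
  {"angular": [0, 0, 0], "dp": [1, -1, 0], "fingers": 0},
])

```text
time: 2.8
tool_pos: [445.3, -44.8, 281.5]
tcp_rot: [180.0, -0.0, 20.7]
ft_force: [-0.4, 0.6, 0.0]
finger_gap: 85.3
grip_force: 0.0
```

Call:
step_arm([
  {"angular": [0, 0, 0], "dp": [0.12, -0.12, 0], "fingers": 0},
  {"angular": [0, 0, 0], "dp": [0.25, -0.25, 0], "fingers": 0},
  {"angular": [0, 0, 0], "dp": [0.37, -0.37, 0], "fingers": 0},
  {"angular": [0, 0, 0], "dp": [0.5, -0.5, 0], "fingers": 0},
  {"angular": [0, 0, 0], "dp": [0.62, -0.62, 0], "fingers": 0},
  {"angular": [0, 0, 0], "dp": [0.74, -0.75, 0], "fingers": 0},
  {"angular": [0, 0, 0], "dp": [0.74, -0.75, 0], "fingers": 0},
  {"angular": [0, 0, 0], "dp": [0.74, -0.75, 0], "fingers": 0},
])

```text
time: 3.8
tool_pos: [530.3, 145.8, 281.2]
tcp_rot: [180.0, 0.0, 20.6]
ft_force: [-0.4, -0.2, -0.2]
finger_gap: 85.5
grip_force: 0.0
```

```bash
python3 - <<'E'
from h import *
s=sense();p=camera_params("wrist");im=snapshot("wrist");cv2.imwrite("pics/w0.png",im)
print(s["tool_pos"],s["tcp_rot"],s["joint_pos"],s["ft_force"])
for l,z in(("grip_centre",174),("crank_centre",174),("gearbox",135)):
    for r in pinpoint("wrist",l)[:2]: print(l,r["conf"],r["at"],atz("wrist",r["at"],z,p))
for l,z in(("grip_centre",196),("crank_centre",150)):
    for r in masks_of("wrist",l)[:2]: print(l,r["conf"],r["at"],r["pixels"].sum(),atz("wrist",r["at"],z,p))
E
```

```text
[530.32724179 145.80051517 281.17627504] [1.79982183e+02 3.01488051e-02 2.06362748e+01] [ 1.00462362e+01 -1.16397479e+00  8.90503166e+01 -2.30706756e-02
  9.21400188e+01  7.94091006e+01] [-0.36202553 -0.1934844  -0.19242877]
grip_centre 0.66 [253.6, 193.9] [529.95463659 144.10130276 174.        ]
crank_centre 0.64 [213.8, 228.6] [489.48510399 164.98774157 174.        ]
gearbox 0.61 [219.1, 212.5] [491.06090879 164.91770049 135.        ]
grip_centre 0.58 [253.4, 195.1] 808 [534.49188383 146.09956652 196.        ]
grip_centre 0.54 [305.4, 223.8] 1744 [527.13089985 100.40032691 196.        ]
crank_centre 0.79 [256.5, 114.7] 25866 [589.80430281 163.93156505 150.        ]
```

View pics/w0.png

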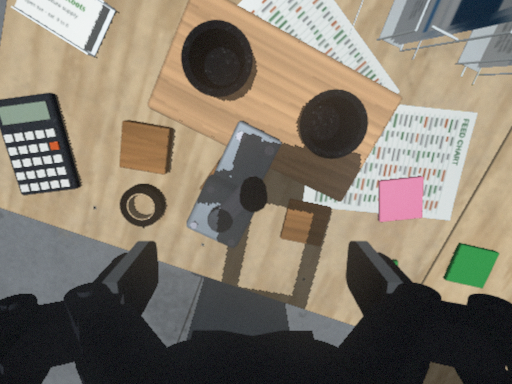

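Call:
step_arm([
  {"angular": [0, 0, 0], "dp": [0, 0.006, 0.15], "fingers": 0},
  {"angular": [0, 0, 0], "dp": [0, 0.006, 0.3], "fingers": 0},
  {"angular": [0, 0, 0], "dp": [0, 0.006, 0.4], "fingers": 0},
  {"angular": [0, 0, 0], "dp": [0, 0.006, 0.5], "fingers": 0},
  {"angular": [0, 0, 0], "dp": [0, 0.006, 0.58], "fingers": 0},
  {"angular": [0, 0, 0], "dp": [0, 0.006, 0.615], "fingers": 0},
  {"angular": [0, 0, 0], "dp": [0, 0.006, 0.615], "fingers": 0},
  {"angular": [0, 0, 0], "dp": [0, 0.006, 0.615], "fingers": 0},
])

```text
time: 5.1
tool_pos: [531.6, 145.2, 159.2]
tcp_rot: [180.0, -0.1, 20.6]
ft_force: [0.1, -0.9, 0.0]
finger_gap: 85.5
grip_force: 0.0
```

Call:
step_arm([
  {"angular": [0, 0, 0], "dp": [0, 0, 0], "fingers": 1},
  {"angular": [0, 0, 0], "dp": [0, 0, 0], "fingers": 1},
  {"angular": [0, 0, 0], "dp": [0, 0, 0], "fingers": 1},
  {"angular": [0, 0, 0], "dp": [0, 0, 0], "fingers": 1},
  {"angular": [0, 0, 0], "dp": [0, 0, 0], "fingers": 1},
  {"angular": [0, 0, 0], "dp": [0, 0, 0], "fingers": 1},
  {"angular": [0, 0, 0], "dp": [0, 0, 0], "fingers": 1},
  {"angular": [0, 0, 0], "dp": [0, 0, 0], "fingers": 1},
], newtons=60)

```text
time: 6.1
tool_pos: [531.0, 145.1, 158.6]
tcp_rot: [-180.0, -0.0, 20.6]
ft_force: [-2.5, 1.2, 6.5]
finger_gap: 20.0
grip_force: 58.8
```

```bash
python3 - <<'E'
from h import *
s=sense();p=camera_params("wrist");im=snapshot("wrist");cv2.imwrite("pics/w1.png",im)
print(s["tool_pos"],s["ft_force"],s["finger_gap"],s["grip_force"])
C=(489.5,163.5)
print(proj("wrist",(*C,150),p))
for r in pinpoint("wrist","gearbox")[:2]: print(r["conf"],r["at"],atz("wrist",r["at"],135,p))
E
```

```text
[531.03405123 145.12845072 158.58626823] [-2.45398678  1.210411    6.46526513] 19.99899012646578 58.83907103911042
[np.float64(193.79695618299357), np.float64(295.90437745026827)]
```

View pics/w1.png

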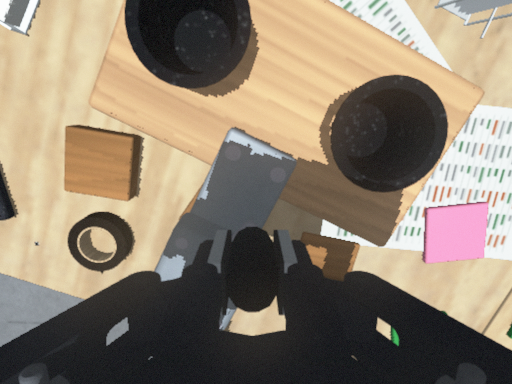

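Call:
step_arm([
  {"angular": [0, 0, 0], "dp": [-0.022, 0.019, 0], "fingers": 1},
  {"angular": [0, 0, 0], "dp": [-0.047, 0.036, 0], "fingers": 1},
  {"angular": [0, 0, 0], "dp": [-0.073, 0.049, 0], "fingers": 1},
  {"angular": [0, 0, 0], "dp": [-0.101, 0.058, 0], "fingers": 1},
  {"angular": [0, 0, 0], "dp": [-0.13, 0.064, 0], "fingers": 1},
  {"angular": [0, 0, 0], "dp": [-0.159, 0.066, 0], "fingers": 1},
  {"angular": [0, 0, 0], "dp": [-0.188, 0.064, 0], "fingers": 1},
  {"angular": [0, 0, 0], "dp": [-0.217, 0.058, 0], "fingers": 1},
])

```text
time: 7.2
tool_pos: [496.3, 118.2, 158.7]
tcp_rot: [179.9, -0.2, 20.6]
ft_force: [9.3, -2.0, -1.0]
finger_gap: 20.3
grip_force: 58.7
```

```bash
cat > f.py <<'E'
from h import *
s=sense();p=np.array(s["tool_pos"])[:2];C=np.array([490,163.8]);r=p-C;n=r/np.hypot(*r);t=np.array([n[1],-n[0]])
F=np.array(s["ft_force"][:2]);print("beta",(20.63-np.degrees(np.arctan2(r[1],r[0])))%360,"r",np.hypot(*r),"pull",-F@t,"radial",F@n,"F",np.round(s["ft_force"],1),s["finger_gap"],s["time"],s["tcp_rot"])
E
python3 f.py
```

```text
beta 102.82243588729614 r 46.0701013780976 pull 8.94892842061915 radial 3.2384002356328256 F [ 9.3 -2.  -1. ] 20.29393698085506 7.2 [179.86572581  -0.23031384  20.58400522]
```

Call:
step_arm([
  {"angular": [0, 0, 0], "dp": [-0.054, -0.022, 0], "fingers": 1},
  {"angular": [0, 0, 0], "dp": [-0.101, -0.058, 0], "fingers": 1},
  {"angular": [0, 0, 0], "dp": [-0.137, -0.105, 0], "fingers": 1},
  {"angular": [0, 0, 0], "dp": [-0.159, -0.159, 0], "fingers": 1},
  {"angular": [0, 0, 0], "dp": [-0.167, -0.217, 0], "fingers": 1},
  {"angular": [0, 0, 0], "dp": [-0.159, -0.276, 0], "fingers": 1},
  {"angular": [0, 0, 0], "dp": [-0.137, -0.33, 0], "fingers": 1},
  {"angular": [0, 0, 0], "dp": [-0.101, -0.376, 0], "fingers": 1},
])

```text
time: 8.2
tool_pos: [448.4, 181.1, 158.5]
tcp_rot: [179.9, 0.1, 20.6]
ft_force: [-3.0, -7.1, 7.5]
finger_gap: 20.0
grip_force: 60.1
```

```bash
python3 f.py
```

```text
beta 223.21913828636167 r 45.034911464041514 pull 7.705948150355127 radial 0.08560846391954824 F [-3.  -7.1  7.5] 20.005454728222038 8.2 [1.79890570e+02 1.26491546e-01 2.05889482e+01]
```

Call:
step_arm([
  {"angular": [0, 0, 0], "dp": [0.047, -0.036, 0], "fingers": 1},
  {"angular": [0, 0, 0], "dp": [0.101, -0.058, 0], "fingers": 1},
  {"angular": [0, 0, 0], "dp": [0.159, -0.066, 0], "fingers": 1},
  {"angular": [0, 0, 0], "dp": [0.217, -0.058, 0], "fingers": 1},
  {"angular": [0, 0, 0], "dp": [0.272, -0.036, 0], "fingers": 1},
  {"angular": [0, 0, 0], "dp": [0.318, 0, 0], "fingers": 1},
  {"angular": [0, 0, 0], "dp": [0.354, 0.047, 0], "fingers": 1},
  {"angular": [0, 0, 0], "dp": [0.376, 0.101, 0], "fingers": 1},
])

```text
time: 9.2
tool_pos: [525.4, 190.0, 158.5]
tcp_rot: [-179.9, 0.1, 20.6]
ft_force: [-12.3, 1.5, 11.9]
finger_gap: 20.0
grip_force: 60.6
```

```bash
python3 f.py
```

```text
beta 344.19034635783856 r 44.06401125792032 pull 8.504146774309376 radial -8.95337102860923 F [-12.3   1.5  11.9] 19.977397663647697 9.2 [-1.79912460e+02  1.49179254e-01  2.06428362e+01]
```

Call:
step_arm([
  {"angular": [0, 0, 0], "dp": [0.004, 0.03, 0], "fingers": 1},
  {"angular": [0, 0, 0], "dp": [0.005, 0.061, 0], "fingers": 1},
  {"angular": [0, 0, 0], "dp": [0.002, 0.091, 0], "fingers": 1},
  {"angular": [0, 0, 0], "dp": [-0.004, 0.12, 0], "fingers": 1},
  {"angular": [0, 0, 0], "dp": [-0.013, 0.148, 0], "fingers": 1},
  {"angular": [0, 0, 0], "dp": [-0.026, 0.175, 0], "fingers": 1},
  {"angular": [0, 0, 0], "dp": [-0.042, 0.199, 0], "fingers": 1},
  {"angular": [0, 0, 0], "dp": [-0.062, 0.221, 0], "fingers": 1},
])

```text
time: 10.2
tool_pos: [531.1, 145.4, 158.6]
tcp_rot: [-179.9, -0.2, 20.7]
ft_force: [2.0, 8.1, 1.6]
finger_gap: 20.2
grip_force: 59.7
```

```bash
sed -i 's/490,163.8/489.6,162.8/' f.py; python3 f.py
```

```text
beta 43.34161004499221 r 45.03399690978503 pull 8.282050848885868 radial -1.2951185952474977 F [2.  8.1 1.6] 20.226752711657543 10.2 [-1.79890387e+02 -1.63386220e-01  2.06539915e+01]
```

Call:
step_arm([
  {"angular": [0, 0, 0], "dp": [-0.022, 0.019, 0], "fingers": 1},
  {"angular": [0, 0, 0], "dp": [-0.047, 0.036, 0], "fingers": 1},
  {"angular": [0, 0, 0], "dp": [-0.073, 0.049, 0], "fingers": 1},
  {"angular": [0, 0, 0], "dp": [-0.101, 0.058, 0], "fingers": 1},
  {"angular": [0, 0, 0], "dp": [-0.13, 0.064, 0], "fingers": 1},
  {"angular": [0, 0, 0], "dp": [-0.159, 0.066, 0], "fingers": 1},
  {"angular": [0, 0, 0], "dp": [-0.188, 0.064, 0], "fingers": 1},
  {"angular": [0, 0, 0], "dp": [-0.217, 0.058, 0], "fingers": 1},
])

```text
time: 11.2
tool_pos: [495.6, 117.9, 158.7]
tcp_rot: [179.9, -0.2, 20.6]
ft_force: [8.3, 2.2, -2.0]
finger_gap: 20.2
grip_force: 59.3
```

```bash
python3 f.py
```

```text
beta 103.0281474564362 r 45.25744539828399 pull 8.492814886605437 radial -1.1130406624564821 F [ 8.3  2.2 -2. ] 20.163534845630554 11.2 [179.94682836  -0.24145179  20.60363341]
```

Call:
step_arm([
  {"angular": [0, 0, 0], "dp": [-0.028, -0.01, 0], "fingers": 1},
  {"angular": [0, 0, 0], "dp": [-0.054, -0.022, 0], "fingers": 1},
  {"angular": [0, 0, 0], "dp": [-0.079, -0.039, 0], "fingers": 1},
  {"angular": [0, 0, 0], "dp": [-0.101, -0.058, 0], "fingers": 1},
  {"angular": [0, 0, 0], "dp": [-0.12, -0.08, 0], "fingers": 1},
  {"angular": [0, 0, 0], "dp": [-0.137, -0.105, 0], "fingers": 1},
  {"angular": [0, 0, 0], "dp": [-0.15, -0.131, 0], "fingers": 1},
  {"angular": [0, 0, 0], "dp": [-0.159, -0.159, 0], "fingers": 1},
])

```text
time: 12.2
tool_pos: [454.1, 134.8, 158.6]
tcp_rot: [179.8, -0.1, 20.6]
ft_force: [4.1, -7.2, 2.6]
finger_gap: 19.9
grip_force: 59.8
```

```bash
python3 f.py
```

```text
beta 162.35355964147277 r 45.221502275740306 pull 8.225495217990083 radial 1.2227539063625317 F [ 4.1 -7.2  2.6] 19.927730569502923 12.2 [ 1.79790667e+02 -8.49641467e-02  2.05645956e+01]
```

Call:
step_arm([
  {"angular": [0, 0, 0], "dp": [-0.006, -0.029, 0], "fingers": 1},
  {"angular": [0, 0, 0], "dp": [-0.008, -0.058, 0], "fingers": 1},
  {"angular": [0, 0, 0], "dp": [-0.006, -0.088, 0], "fingers": 1},
  {"angular": [0, 0, 0], "dp": [0, -0.117, 0], "fingers": 1},
  {"angular": [0, 0, 0], "dp": [0.01, -0.144, 0], "fingers": 1},
  {"angular": [0, 0, 0], "dp": [0.022, -0.171, 0], "fingers": 1},
  {"angular": [0, 0, 0], "dp": [0.039, -0.195, 0], "fingers": 1},
  {"angular": [0, 0, 0], "dp": [0.058, -0.217, 0], "fingers": 1},
])

```text
time: 13.2
tool_pos: [448.0, 180.0, 158.5]
tcp_rot: [179.9, 0.1, 20.6]
ft_force: [-5.8, -5.5, 9.8]
finger_gap: 20.1
grip_force: 60.5
```

```bash
python3 f.py
```

```text
beta 223.07023249007722 r 44.96499280945051 pull 7.285708715025798 radial 3.233044681183186 F [-5.8 -5.5  9.8] 20.073926138553304 13.2 [1.79898267e+02 1.28659719e-01 2.05906506e+01]
```

Call:
step_arm([
  {"angular": [0, 0, 0], "dp": [0.022, -0.019, 0], "fingers": 1},
  {"angular": [0, 0, 0], "dp": [0.047, -0.036, 0], "fingers": 1},
  {"angular": [0, 0, 0], "dp": [0.073, -0.049, 0], "fingers": 1},
  {"angular": [0, 0, 0], "dp": [0.101, -0.058, 0], "fingers": 1},
  {"angular": [0, 0, 0], "dp": [0.13, -0.064, 0], "fingers": 1},
  {"angular": [0, 0, 0], "dp": [0.159, -0.066, 0], "fingers": 1},
  {"angular": [0, 0, 0], "dp": [0.188, -0.064, 0], "fingers": 1},
  {"angular": [0, 0, 0], "dp": [0.217, -0.058, 0], "fingers": 1},
])

```text
time: 14.2
tool_pos: [484.3, 207.3, 158.5]
tcp_rot: [-180.0, 0.1, 20.6]
ft_force: [-8.3, -0.8, 9.4]
finger_gap: 20.3
grip_force: 60.5
```

```bash
python3 f.py
```

```text
beta 283.8373961083219 r 44.788249643928545 pull 8.336540350875792 radial 0.14237984464290643 F [-8.3 -0.8  9.4] 20.332873734589377 14.2 [-1.79974107e+02  1.15298689e-01  2.06321319e+01]
```

Call:
step_arm([
  {"angular": [0, 0, 0], "dp": [0.028, 0.01, 0], "fingers": 1},
  {"angular": [0, 0, 0], "dp": [0.054, 0.022, 0], "fingers": 1},
  {"angular": [0, 0, 0], "dp": [0.079, 0.039, 0], "fingers": 1},
  {"angular": [0, 0, 0], "dp": [0.101, 0.058, 0], "fingers": 1},
  {"angular": [0, 0, 0], "dp": [0.12, 0.08, 0], "fingers": 1},
  {"angular": [0, 0, 0], "dp": [0.137, 0.105, 0], "fingers": 1},
  {"angular": [0, 0, 0], "dp": [0.15, 0.131, 0], "fingers": 1},
  {"angular": [0, 0, 0], "dp": [0.159, 0.159, 0], "fingers": 1},
])

```text
time: 15.2
tool_pos: [525.2, 190.0, 158.5]
tcp_rot: [-179.8, 0.1, 20.7]
ft_force: [-7.9, 7.2, 7.5]
finger_gap: 19.8
grip_force: 60.4
```

```bash
python3 f.py
```

```text
beta 343.19703853053875 r 44.773668680842825 pull 10.577044998771331 radial -1.8979961117091237 F [-7.9  7.2  7.5] 19.76850947296879 15.2 [-1.79843785e+02  5.34918408e-02  2.06658977e+01]
```

Call:
step_arm([
  {"angular": [0, 0, 0], "dp": [0.006, 0.029, 0], "fingers": 1},
  {"angular": [0, 0, 0], "dp": [0.008, 0.058, 0], "fingers": 1},
  {"angular": [0, 0, 0], "dp": [0.006, 0.088, 0], "fingers": 1},
  {"angular": [0, 0, 0], "dp": [0, 0.117, 0], "fingers": 1},
  {"angular": [0, 0, 0], "dp": [-0.01, 0.144, 0], "fingers": 1},
  {"angular": [0, 0, 0], "dp": [-0.022, 0.171, 0], "fingers": 1},
  {"angular": [0, 0, 0], "dp": [-0.039, 0.195, 0], "fingers": 1},
  {"angular": [0, 0, 0], "dp": [-0.058, 0.217, 0], "fingers": 1},
])

```text
time: 16.2
tool_pos: [531.4, 146.2, 158.7]
tcp_rot: [-179.8, -0.2, 20.7]
ft_force: [3.8, 12.2, 1.0]
finger_gap: 20.1
grip_force: 59.7
```

```bash
python3 f.py
```

```text
beta 42.342168032846125 r 44.99932224424889 pull 12.70222690391018 radial -0.9564743435631677 F [ 3.8 12.2  1. ] 20.143804347385068 16.2 [-179.83857731   -0.22863919   20.66949308]
```

Call:
step_arm([
  {"angular": [0, 0, 0], "dp": [-0.022, 0.019, 0], "fingers": 1},
  {"angular": [0, 0, 0], "dp": [-0.047, 0.036, 0], "fingers": 1},
  {"angular": [0, 0, 0], "dp": [-0.062, 0.044, 0], "fingers": 1},
  {"angular": [0, 0, 0], "dp": [-0.062, 0.044, 0], "fingers": 1},
  {"angular": [0, 0, 0], "dp": [-0.062, 0.044, 0], "fingers": 1},
  {"angular": [0, 0, 0], "dp": [-0.062, 0.044, 0], "fingers": 1},
  {"angular": [0, 0, 0], "dp": [-0.062, 0.044, 0], "fingers": 1},
  {"angular": [0, 0, 0], "dp": [-0.062, 0.044, 0], "fingers": 1},
])

```text
time: 17.2
tool_pos: [523.4, 132.9, 158.7]
tcp_rot: [-179.9, -0.2, 20.6]
ft_force: [6.1, 8.0, -0.6]
finger_gap: 20.4
grip_force: 59.5
```

```bash
python3 f.py
```

```text
beta 62.11251332258121 r 45.11490843585562 pull 10.036687413967556 radial -0.7196156802010352 F [ 6.1  8.  -0.6] 20.433266927122073 17.2 [-179.9208781    -0.24987984   20.6455703 ]
```

Call:
step_arm([
  {"angular": [0, 0, 0], "dp": [0, 0, 0], "fingers": 0},
  {"angular": [0, 0, 0], "dp": [0, 0, 0], "fingers": 0},
  {"angular": [0, 0, 0], "dp": [0, 0, 0], "fingers": 0},
  {"angular": [0, 0, 0], "dp": [0, 0, 0], "fingers": 0},
  {"angular": [0, 0, 0], "dp": [0, 0, 0], "fingers": 0},
  {"angular": [0, 0, 0], "dp": [0, 0, 0], "fingers": 0},
  {"angular": [0, 0, 0], "dp": [0, 0, 0], "fingers": 0},
  {"angular": [0, 0, 0], "dp": [0, 0, 0], "fingers": 0},
])

```text
time: 18.2
tool_pos: [522.0, 131.4, 158.3]
tcp_rot: [-180.0, -0.0, 20.6]
ft_force: [0.3, 0.0, 0.3]
finger_gap: 85.7
grip_force: 0.0
```

Call:
step_arm([
  {"angular": [0, 0, 0], "dp": [0, 0, -0.05], "fingers": 0},
  {"angular": [0, 0, 0], "dp": [0, 0, -0.15], "fingers": 0},
  {"angular": [0, 0, 0], "dp": [0, 0, -0.25], "fingers": 0},
  {"angular": [0, 0, 0], "dp": [0, 0, -0.4], "fingers": 0},
  {"angular": [0, 0, 0], "dp": [0, 0, -0.55], "fingers": 0},
  {"angular": [0, 0, 0], "dp": [0, 0, -0.7], "fingers": 0},
  {"angular": [0, 0, 0], "dp": [0, 0, -0.7], "fingers": 0},
  {"angular": [0, 0, 0], "dp": [0, 0, -0.7], "fingers": 0},
])

```text
time: 19.2
tool_pos: [522.0, 131.4, 298.6]
tcp_rot: [180.0, -0.0, 20.6]
ft_force: [0.2, 0.1, -0.8]
finger_gap: 85.4
grip_force: 0.0
```

```bash
python3 - <<'E'
from h import *
s=sense();print(s["tool_pos"],s["ft_force"],s["finger_gap"])
a=snapshot("scene")[150:300,130:330];b=snapshot("wrist")
cv2.imwrite("pics/end.png",np.hstack([cv2.resize(a,(400,300),interpolation=2),cv2.resize(b,(400,300))]))
E
```

```text
[522.0072236  131.39474285 298.61396595] [ 0.2226359   0.14685167 -0.81455836] 85.43988064826588
```

View pics/end.png

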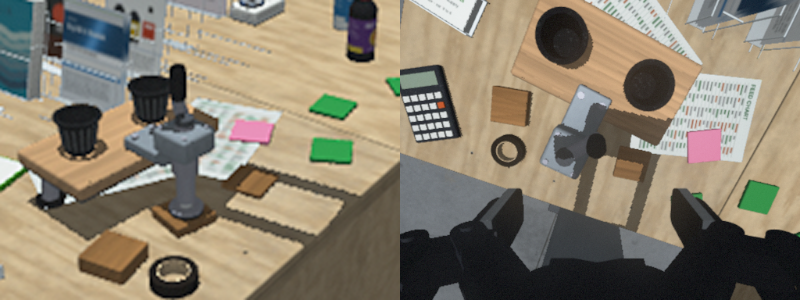

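```bash
python3 -c "
from bench import *
print(hand_in())"
```

```text
the job is handed in; nothing more can be done
None
```

The jack foot is down on its packing block, with the crank pull an estimated 5 N over the free pull; the crank is released, both pots and the blocks are where they were, and the job is handed in.

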